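Fill the free pockets of the seasoning caddy

TASK

Put the two tall steel seasoning shakers away in the flap-topped caddy, one per pocket, each pushed down past its flap until it stands upright on the pocket's floor, then let go. Only two of the six pockets are free and the shut flaps hide which, so feel for them gently: a flap gives way over a free pocket and stops almost at once over a taken one. Do not force a blocked flap, and leave everything else on the table where it is.

Things in the scene. Friction and masses are not known exactly. Their poses are not given: they have to be found in the camera images.
- caddy: steel box fixed to the counter, 147 mm along its x, 218 mm along its y, 95 mm tall; origin at the centre of its underside, z up. It has 2 x 3 square pockets, 66 mm wide inside with 5 mm walls and a 5 mm floor; pocket centres at x = -35.5 or +35.5 mm and y = -71, 0 or +71 mm in its frame. Each pocket is closed by its own flat aluminium flap
- pocket0 (a point): centre of the top face of the shut flap of the pocket at caddy x -35.5, y -71 mm; 87.5 mm above the counter. The flap, 3 mm thick, is hinged along the pocket's -x side (caddy axes) and held shut by a light spring; pushed from above it swings down into the pocket, up to 86 degrees, and springs shut when let go
- pocket1 (a point): the same point of the pocket at caddy x -35.5, y 0. In all pockets: a shaker pushed down at the centre opens the flap of a free pocket with under 10 N. The open flap hangs beside the shaker on the -x side, taking about 5 mm there, so 3 mm to the +x side of the centre is the best place to lower it
- pocket2 (a point): the same point of the pocket at caddy x -35.5, y +71 mm. Four of the six pockets, drawn at random, are taken: each holds a short steel pot 74 mm tall, out of sight under the flap, and a pushed shaker is stopped hard there within about 6 mm of the flap's top face
- pocket3 (a point): the same point of the pocket at caddy x +35.5, y -71 mm. The two free pockets hold nothing but a loose 5 mm rubber pad on the floor, so a shaker stands there with its underside about 10 mm above the counter and 70 mm of it above the caddy's rim
- pocket4 (a point): the same point of the pocket at caddy x +35.5, y 0
- pocket5 (a point): the same point of the pocket at caddy x +35.5, y +71 mm
- shaker_a: tall seasoning shaker, bare steel, standing upright: round body 44 mm across up to 104 mm, then a narrower round cap 34 mm across from 112 to 157 mm, 165 mm tall in all, 0.2 to 0.33 kg, turned about its axis at random. Its origin is the centre of its underside, z up along it. Its twin is the same; the only tall bare-steel things on the table front
- shaker_b: tall seasoning shaker, bare steel, standing upright: round body 44 mm across up to 104 mm, then a narrower round cap 34 mm across from 112 to 157 mm, 165 mm tall in all, 0.2 to 0.33 kg, turned about its axis at random. Its origin is the centre of its underside, z up along it. Its twin is the same; the only tall bare-steel things on the table front
- mug: steel mug, 80 mm across, 90 mm tall, with a handle; a bystander, to be left alone; origin at the centre of its underside
- squat_jar: squat glass jar with a steel lid, 70 mm across, 90 mm tall; a bystander, to be left alone; origin at the centre of its underside
- sauce_bottle: brown glass sauce bottle, 64 mm across, 200 mm tall; a bystander, to be left alone; origin at the centre of its underside
- bowl: steel bowl, 130 mm across, 50 mm tall; a bystander, to be left alone; origin at the centre of its underside
- food_can: food can with a paper label, 74 mm across, 110 mm tall; a bystander, to be left alone; origin at the centre of its underside
- spoon: steel serving spoon lying flat, 200 mm long; a bystander, to be left alone; origin under the middle of its length

How it is judged:
By the outcome, as a careful person would: the job done as asked, in the order asked, and still so for the second after the job is handed in, with the robot touching nothing.
It also fails if it takes over 72 s, if anything falls off the work surface, if the arm or the gripper's body presses on something with over 40 N, if the wrist force passes 120 N, or if a joint passes its speed limit or range.

ROBOT

A 6-joint arm with a two-finger parallel gripper is mounted at the origin on the work surface. World frame = base frame: x ahead of the robot, y to its left, z up, the work surface at z = 0. Lengths are in m, angles in rad, forces in N, time in s.
With the tool pointing down it reaches from about 0.4 to 0.825 m from the base axis. Payload 7 kg.
Tool frame: the origin (TCP) lies on the centre line of the jaws, within the pads' length; the fingertips stand arm.tip_reach ahead of it and the grasp point (between the pads) lies 5 mm behind it (arm.tip_reach is the distance from the TCP to the fingertips, in m); z points along the fingers, y is the line along which they close (so a half turn about z gives the same grasp; the last joint's range is limited). The gripper opens to 88 mm and grips with 3 to 60 N. Pads are 19 mm wide; open, the fingers measure 130 mm over their backs; the gripper's body (78 mm by 193 mm) begins 47 mm behind the grasp point.
Start: joints at [1.555, 0.359, 0.012, 0, -1.224, -0.288], TCP at [0.202, 0.644, 0.204] pointing down, gripper open.
Joint ranges: [-3.07, 3.07], [-1.43, 2.12], [-1.02, 1.25], [-3.03, 1.67], [-3.05, -0], [-3.03, 3.03]. Speed limits (rad/s): [2.39, 2.39, 3.01, 3.14, 3.14, 3.14].

INTERFACE

Orientations are given as [roll, pitch, yaw] about the fixed x, y, z axes, in that order (R = Rz(yaw) Ry(pitch) Rx(roll)).
In Python, from station import status, optics, order, arm gives the robot as it stands. The module is installed in compiled form; this text tells all that it offers.
- The arm moves only by the shell command python3 -m jog 'ROWS' [FORCE]. ROWS is JSON, a list of rows, each a list of 3 entries, a list of its own where there are three numbers: the gripper command: -1 is shut, 1 is fully open, values between are in proportion, then the shift along the tool's x, y, z in mm, then the turn about the tool's z in rad. A call has 1 to 20 rows; each row is the pose to reach, as a shift and turn from the pose commanded when the call began, along the tool's axes at that moment; what a row does not reach only later rows make up. A row lasts 1/8 s, in which the tool goes at most 62.5 mm and 10.7 degrees, less where a joint would pass 70% of its speed; a pose out of reach is approached as far as the arm can. A call with a gripper value outside its range is refused whole. The fingers move at their own pace and stop on an object; FORCE is the grip in N (left out, the last holds). Time passes only in rows, so rows that repeat a pose let the fingers close. It gives the time, the measured TCP pose, the force, the opening and the grip force at its end, in the units of the state.
- status.get_state(): the state, without advancing time (a new reading comes with each control period).
- optics.grab_frame(name): name is "scene" or "top" or "wrist"; returns a dict with "color" (420x560x3 uint8, red, green, blue), "mtx" (3x3 intrinsics, pixels), "cam_to_world" (4x4, takes a point from camera to world coordinates). Camera axes: x right, y down, z forward; pixel columns grow to the right and rows downward; lengths in m; the calibration is good to about 2 mm. A picture is of the moment at which its call begins. There is no depth.
- order.job_done(): hands the job in; it is judged then, once.
The state is a dict: "t": time; "q": joint angles; "qd": joint speeds; "joint_efforts": joint torques, N m; "eef_pos": TCP position; "ee_rot": TCP orientation; "force": force on the tool from outside, world axes, zero at the start; "moment": the same for the moment, N m; "width": finger opening in m; "gripper_force": force on a finger pad.
Only numpy, scipy, OpenCV 4.12 (cv2) and the standard library are available. Lean on these libraries where they do the work, as an engineer would, in place of code of your own. Each camera call takes 0.05 s, during which the arm holds its last target. There are 200 camera calls.

## Working session

There is one attempt and no reset: what is moved stays moved. The work goes in short steps, Python scripts to look and compute and a shell command to move; the robot and the scene stay as the last step left them, time stands still between calls to the robot, and variables do not carry over. Pictures are saved under pics/ and viewed, at most 10 in all, crops included, and the job is handed in when it is done.

```bash
mkdir -p pics; cat > h.py <<'E'
import numpy as np,cv2
from station import status,optics,order,arm
def grab(n,f):
    d=optics.grab_frame(n); np.savez(f'{f}.npz',**d); cv2.imwrite(f'pics/{f}.png',d['color'][:,:,::-1]); return d
def ray(d,u,v,z):
    p=np.array([u,v,1.]); M=d['cam_to_world']; r=M[:3,:3]@np.linalg.inv(d['mtx'])@p; o=M[:3,3]
    return o+r*(z-o[2])/r[2]
def proj(d,P):
    M=np.linalg.inv(d['cam_to_world']); c=M[:3,:3]@np.array(P)+M[:3,3]; p=d['mtx']@c; return p[:2]/p[2]
E
python3 - <<'E'
from h import *
s=status.get_state();print(s,arm.tip_reach)
for n in('scene','top'):
    d=grab(n,n+'0');print(n,d['mtx'].tolist(),d['cam_to_world'].round(4).tolist())
E
```

```text
{'t': 0.0, 'q': array([ 1.55510701e+00,  3.59381911e-01,  1.10731018e-02, -3.14925802e-04,
       -1.22408517e+00, -2.88105044e-01]), 'qd': array([-1.20462898e-03, -2.40345732e-05, -1.63704145e-03,  1.01713539e-04,
       -4.56023618e-04,  2.29797703e-05]), 'joint_efforts': array([-4.48739020e-04, -5.82718492e+01,  2.93047822e+01,  6.99728340e+00,
        6.86799089e-03, -1.69589175e-04]), 'eef_pos': array([0.20180337, 0.64359435, 0.20323847]), 'ee_rot': array([ 3.13997673e+00, -1.70139627e-04, -3.03901478e-01]), 'force': array([-0.54580358,  0.32406176,  0.78809118]), 'moment': array([ 0.01527954, -0.01116373, -0.0172835 ]), 'gripper_force': 0.0, 'width': 0.08751928567548242} 0.014
scene [[463.06824694974694, 0.0, 283.15211511489133], [0.0, 463.06824694974694, 204.08911528295903], [0.0, 0.0, 1.0]] [[-0.4253, 0.6531, -0.6266, 1.3543], [0.905, 0.3138, -0.2872, 0.3375], [0.0091, -0.6892, -0.7245, 1.002], [0.0, 0.0, 0.0, 1.0]]
top [[493.0016924613656, 0.0, 275.25962786111353], [0.0, 493.0016924613656, 210.75996279245783], [0.0, 0.0, 1.0]] [[-0.0109, -0.9891, 0.1466, 0.3497], [-0.9999, 0.0099, -0.0078, -0.0306], [0.0062, -0.1467, -0.9892, 1.4568], [0.0, 0.0, 0.0, 1.0]]
```

View pics/top0.png

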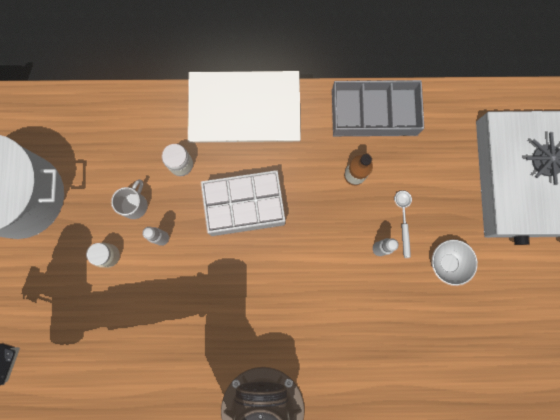

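View pics/scene0.png

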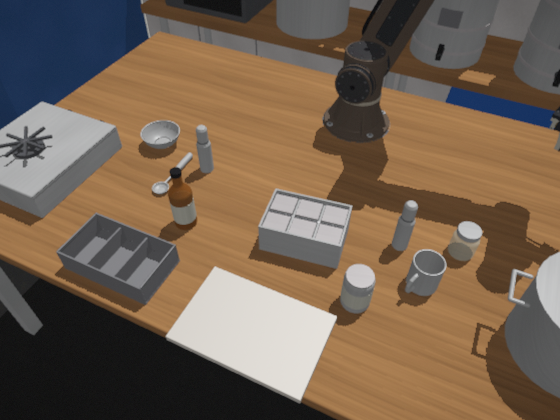

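The top view shows the caddy at about (243,202), shakers at (152,235) and (389,246), and the other items clear of them. The scene view shows the shakers at (404,225) and (205,148), caddy top at (308,218). I'll zoom in to get precise pixels.

```bash
python3 - <<'E'
from h import *
T=dict(np.load('top0.npz'));S=dict(np.load('scene0.npz'))
def crop(d,u,v,w,h,k): return cv2.resize(d['color'][v:v+h,u:u+w],None,fx=k,fy=k,interpolation=cv2.INTER_CUBIC)
A=np.hstack([crop(T,135,215,50,40,5),crop(T,365,225,50,40,5),crop(S,375,190,50,40,5)[:, :]])
# row1: shakers; row2: caddy
r1=np.hstack([crop(T,135,215,40,70,4),crop(T,365,215,40,70,4),crop(S,385,190,40,70,4),crop(S,185,115,40,70,4)])
r2=np.hstack([crop(T,195,165,100,75,4)[:, :320] if 0 else cv2.resize(crop(T,195,165,100,75,4),(400,300)),cv2.resize(crop(S,255,185,100,75,4),(400,300))])
r1=np.pad(r1,((0,0),(0,800-r1.shape[1]),(0,0)))
im=np.vstack([r1,r2]);print(im.shape);cv2.imwrite('pics/z1.png',im[:,:,::-1])
E
```

```text
(580, 800, 3)
```

View pics/z1.png

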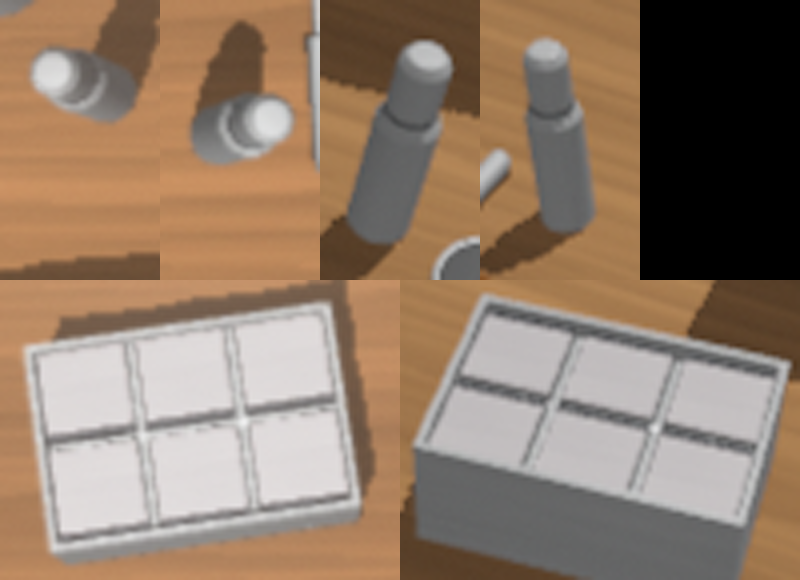

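The crop gives these pixels:
- Cap tops, top view: (149,233.3) and (392.5,245).
- Cap tops, scene view: (411.3,204) and (201.5,128.3).
- Rim corners, top view: about (201.3,181.8), (277.5,170.8), (285.3,220), (208.3,232).

```bash
python3 - <<'E'
from h import *
T=dict(np.load('top0.npz'));S=dict(np.load('scene0.npz'))
def tri(a,b):
    o=[];r=[]
    for d,(u,v) in((T,a),(S,b)):
        M=d['cam_to_world'];x=M[:3,:3]@np.linalg.inv(d['mtx'])@np.array([u,v,1.]);o.append(M[:3,3]);r.append(x/np.linalg.norm(x))
    A=sum(np.eye(3)-np.outer(x,x) for x in r);b=sum((np.eye(3)-np.outer(x,x))@p for x,p in zip(r,o))
    return np.linalg.solve(A,b)
print('A',tri((149,233.25),(411.25,204)),ray(T,149,233.25,.163),ray(S,411.25,204,.163))
print('B',tri((392.5,245),(201.5,128.25)),ray(T,392.5,245,.163),ray(S,201.5,128.25,.163))
# base midpoints in scene: bottom front of body
C=np.array([(201.3,181.8),(277.5,170.8),(285.3,220),(208.3,232)])
P=np.array([ray(T,u,v,.095)[:2] for u,v in C]);print(P.round(4).tolist(),P.mean(0))
e=[P[1]-P[0],P[2]-P[1],P[3]-P[2],P[0]-P[3]];print([np.linalg.norm(x) for x in e],[np.degrees(np.arctan2(x[1],x[0])) for x in e])
C=np.array([(484,296),(790,365),(743,525),(415,447)])-[400,280]
Q=np.array([ray(S,255+u/4,185+v/4,.095)[:2] for u,v in C]);print(Q.round(4).tolist(),Q.mean(0))
e=[Q[1]-Q[0],Q[2]-Q[1],Q[3]-Q[2],Q[0]-Q[3]];print([np.linalg.norm(x) for x in e],[np.degrees(np.arctan2(x[1],x[0])) for x in e])
z=cv2.resize(T['color'][165:240,195:295],None,fx=8,fy=8,interpolation=cv2.INTER_NEAREST);cv2.imwrite('pics/z2.png',z[:,:,::-1])
E
```

```text
A [0.48525309 0.29376437 0.15893695] [0.48496907 0.29213529 0.163     ] [0.48915512 0.29454897 0.163     ]
B [ 0.4475603  -0.34897873  0.1576068 ] [ 0.44733637 -0.34803595  0.163     ] [ 0.45328481 -0.34415959  0.163     ]
[[0.636, 0.166], [0.6657, -0.0488], [0.5252, -0.0689], [0.4939, 0.145]] [0.58019335 0.04832849]
[np.float64(0.2168611671642898), np.float64(0.14184187784569327), np.float64(0.21625473907387951), np.float64(0.14368113521310166)] [np.float64(-82.14490679349994), np.float64(-171.85494307008233), np.float64(98.34124779221658), np.float64(8.386281325283166)]
[[0.526, -0.0648], [0.4962, 0.1499], [0.6389, 0.1689], [0.6703, -0.0445]] [0.58283066 0.05236708]
[np.float64(0.2167376742207403), np.float64(0.14404620059473514), np.float64(0.21575660899043445), np.float64(0.14571615551466166)] [np.float64(97.89846294223473), np.float64(7.595665771073998), np.float64(-81.65757608976266), np.float64(-172.01255975775254)]
```

View pics/z2.png

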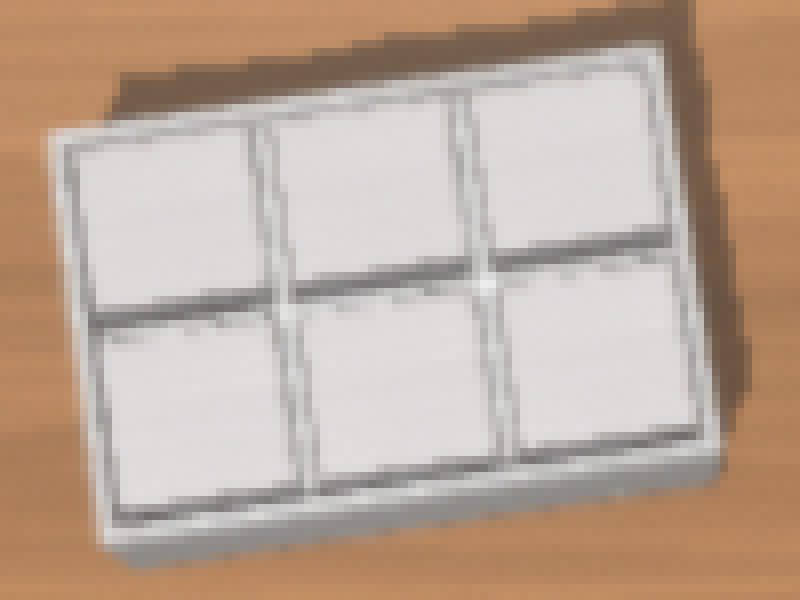

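Both views agree: caddy centre is about (0.5815, 0.050) with yaw about 8°. Its measured sides are 217 × 144 mm, against 218 × 147 given. The shaker tops triangulate to z ≈ 0.16, as expected. Every flap shows a dark slit on the robot side. Next I'll compute the approach to shaker A.

```bash
cat >> h.py <<'E'
from scipy.spatial.transform import Rotation as Ro
def go(x,y,z,yaw=None,base=None):
    s=status.get_state(); p=s['eef_pos']; R=Ro.from_euler('xyz',s['ee_rot']).as_matrix()
    d=R.T@(np.array([x,y,z])-p)*1000; w=s['ee_rot'][2]; a=0 if yaw is None else -(yaw-w)
    return d.round(1).tolist(), round(float((a+np.pi)%(2*np.pi)-np.pi),3)
def cad(x,y,c=(0.5815,0.0503),th=np.radians(8.07)):
    return np.array(c)+np.array([[np.cos(th),-np.sin(th)],[np.sin(th),np.cos(th)]])@np.array([x,y])
E
python3 - <<'E'
from h import *
print(go(.487,.2935,.25,.14))
E
```

```text
([376.9, 248.8, -46.3], -0.444)
```

```bash
python3 -m jog '[[1,[47,31,-46],-0.06],[1,[94,62,-46],-0.12],[1,[141,93,-46],-0.18],[1,[188,124,-46],-0.24],[1,[235,155,-46],-0.3],[1,[283,187,-46],-0.36],[1,[330,218,-46],-0.42],[1,[377,249,-46],-0.444],[1,[377,249,-46],-0.444],[1,[377,249,-46],-0.444]]' 20; python3 - <<'E'
from h import *
d=grab('wrist','w1');s=status.get_state();print(s['eef_pos'],s['ee_rot'],s['q'],d['cam_to_world'].round(3).tolist(),proj(d,(.487,.2935,.165)))
E
```

```text
t: 1.35
eef_pos: [0.4872, 0.2934, 0.2498]
ee_rot: [3.141, 0.001, 0.139]
force: [0.5, 0.8, -0.6]
width: 0.0877
gripper_force: 0.0
[0.48685131 0.29396141 0.24994202] [3.14151125e+00 3.87360782e-04 1.40111787e-01] [ 8.87053085e-01  1.57609556e-01 -1.54874239e-01 -2.13771142e-04
 -1.25865208e+00  8.23920728e-01] [[0.137, -0.956, -0.26, 0.558], [-0.991, -0.132, -0.037, 0.303], [0.0, 0.262, -0.965, 0.431], [0.0, 0.0, 0.0, 1.0]] [282.10209388 207.88264217]
```

View pics/w1.png

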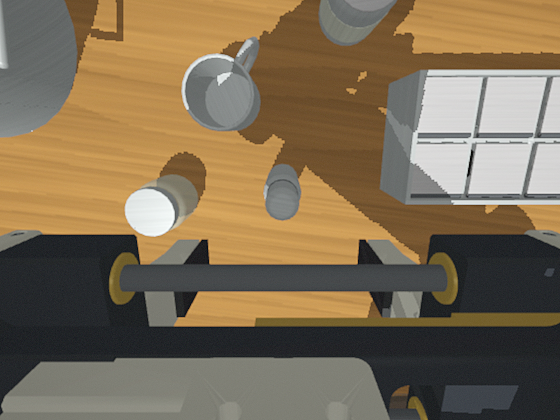

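The wrist view shows shaker A centred at u ≈ 282, with the cap's near edge at v ≈ 220. I'll fit the cap outline numerically against a 34 mm ring at z = 0.157.

```bash
python3 - <<'E'
from h import *
d=dict(np.load('w1.npz'));print(d['mtx'][0,0])
g=d['color'].astype(int)
print([tuple(g[v,282]) for v in range(208,228)])
for v in(195,200,205): print(v,[int(g[v,u,0]-g[v,u,2]) for u in range(255,310)])
for x in(.487,.490,.493):
    t=np.linspace(0,6.28,60);c=np.array([proj(d,(x+.017*np.cos(a),.2935+.017*np.sin(a),.157)) for a in t]);print(x,c.min(0),c.max(0))
E
```

```text
290.18277017945496
[(np.int64(129), np.int64(134), np.int64(132)), (np.int64(128), np.int64(134), np.int64(132)), (np.int64(132), np.int64(137), np.int64(134)), (np.int64(129), np.int64(133), np.int64(132)), (np.int64(127), np.int64(131), np.int64(130)), (np.int64(130), np.int64(135), np.int64(135)), (np.int64(129), np.int64(134), np.int64(133)), (np.int64(128), np.int64(131), np.int64(131)), (np.int64(126), np.int64(130), np.int64(130)), (np.int64(125), np.int64(128), np.int64(127)), (np.int64(117), np.int64(123), np.int64(123)), (np.int64(102), np.int64(112), np.int64(116)), (np.int64(160), np.int64(130), np.int64(106)), (np.int64(205), np.int64(160), np.int64(93)), (np.int64(214), np.int64(165), np.int64(91)), (np.int64(210), np.int64(162), np.int64(90)), (np.int64(210), np.int64(160), np.int64(90)), (np.int64(210), np.int64(161), np.int64(91)), (np.int64(207), np.int64(159), np.int64(89)), (np.int64(207), np.int64(159), np.int64(90))]
195 [114, 114, 114, 114, 115, 115, 115, 120, 82, 8, -9, -4, -3, -3, -4, -5, -4, -4, -2, -4, -3, -3, -4, -4, -2, -3, -3, -5, -3, -4, -3, -2, -4, -5, -1, -2, -3, -4, 0, -2, -3, -1, -3, -5, -13, 41, 107, 118, 116, 114, 115, 116, 117, 114, 115]
200 [113, 113, 113, 114, 114, 116, 113, 118, 120, 105, 45, -13, -6, -5, -2, -4, -1, -3, -4, -4, -4, -4, -6, -1, -3, -4, -5, -4, -3, -2, -4, -5, -2, -4, -2, -3, -2, -3, -4, -3, -4, -4, -5, -3, 73, 116, 118, 114, 113, 114, 112, 114, 112, 112, 114]
205 [112, 112, 114, 116, 118, 116, 118, 120, 123, 105, 42, -15, -5, -1, -3, -2, -2, -2, -2, -2, -5, -5, -4, -4, -4, -6, -2, -4, -2, -5, -2, -3, -6, -3, -2, -2, -2, -4, -4, -2, -3, -3, -7, 4, 84, 123, 115, 116, 117, 116, 116, 115, 115, 116, 119]
0.487 [264.68701203 188.62462985] [299.54888139 222.367582  ]
0.49 [265.0603097 185.5714489] [300.01877954 219.5011765 ]
0.493 [265.435676   182.50107839] [300.49128315 216.61913652]
```

A is at (0.4897, 0.294). I'll descend and grip.

```bash
python3 -m jog '[[1,[3,0,40],0],[1,[3,0,80],0],[1,[3,0,110],0],[1,[3,0,120],0],[-1,[3,0,120],0],[-1,[3,0,120],0],[-1,[3,0,120],0],[-1,[3,0,120],0],[-1,[3,0,120],0],[-1,[3,0,120],0]]' 40
```

```text
t: 2.65
eef_pos: [0.4902, 0.2941, 0.1303]
ee_rot: [-3.141, -0.0, 0.14]
force: [-0.3, -0.1, 0.2]
width: 0.0331
gripper_force: 2.5
```

```bash
python3 -m jog '[[-1,[0,0,0],0],[-1,[0,0,0],0],[-1,[0,0,-10],0],[-1,[0,0,-40],0],[-1,[0,0,-80],0],[-1,[0,0,-120],0],[-1,[0,0,-120],0]]'; python3 - <<'E'
from h import *
d=grab('wrist','w2');s=status.get_state();print(s['force'],s['width'],s['gripper_force'])
for x,y in((-35.5,-71),(-35.5,0),(-35.5,71),(35.5,-71),(35.5,0),(35.5,71)):
    p=cad(x,y,(.582,.0515));print(p.round(4),go(*p,.245,.141))
E
```

```text
t: 3.52
eef_pos: [0.4914, 0.2951, 0.254]
ee_rot: [-3.138, -0.005, 0.14]
force: [0.6, -0.2, -3.3]
width: 0.0311
gripper_force: 40.0
[ 0.5633693   0.02236596 -3.80433564] 0.03116793138605421 39.9907380156219
[-24.5993 -75.229 ] ([-35390.7, 71279.4, -199.7], -0.001)
[-34.5665  -4.9321] ([-35443.2, 279.5, -59.7], -0.001)
[-44.5336  65.3648] ([-35495.6, -70720.3, 80.3], -0.001)
[ 45.6976 -65.2618] ([35609.1, 71227.2, -67.9], -0.001)
[35.7305  5.0351] ([35556.7, 227.3, 72.1], -0.001)
[25.7633 75.332 ] ([35504.3, -70772.5, 212.2], -0.001)
```

View pics/w2.png

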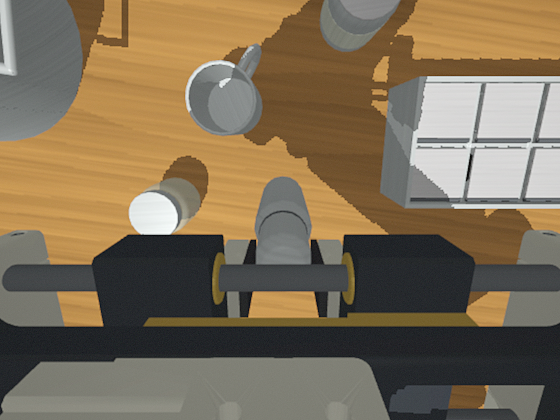

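The shaker hangs straight in the jaws, with a weight reading of about 3.5 N. The caddy's left rim end is visible, with its far corner near (424,76).

```bash
python3 - <<'E'
from h import *
d=dict(np.load('w2.npz'))
for c in((.5802,.0483),(.5828,.0524)):
    print(c,[proj(d,(*cad(x,y,c),.095)).round(1).tolist() for x,y in((.0735,.109),(-.0735,.109),(-.0735,.038),(.0735,.038))],proj(d,(*cad(-.0735,.109,c),0)).round(1))
cv2.imwrite('pics/w2c.png',cv2.resize(d['color'][60:220,370:560],None,fx=4,fy=3.7,interpolation=cv2.INTER_CUBIC)[:,:,::-1])
for n,x,y in((0,-35.5,-71),(1,-35.5,0),(2,-35.5,71),(3,35.5,-71),(4,35.5,0),(5,35.5,71)):
    p=cad(x/1000,y/1000,(.582,.0510));print(n,p.round(4),go(*p,.254,.141))
E
```

```text
(0.5802, 0.0483) [[419.3, 77.4], [404.8, 208.7], [463.5, 208.7], [485.1, 77.3]] [379.8 192.8]
(0.5828, 0.0524) [[416.2, 74.2], [402.0, 206.2], [460.9, 206.2], [482.1, 74.1]] [377.5 190.8]
0 [ 0.5568 -0.0243] ([21.3, 324.9, -3.0], -0.001)
1 [0.5469 0.046 ] ([21.2, 253.9, -2.9], -0.001)
2 [0.5369 0.1163] ([21.2, 182.9, -2.7], -0.001)
3 [ 0.6271 -0.0143] ([92.3, 324.9, -2.9], -0.001)
4 [0.6171 0.056 ] ([92.2, 253.9, -2.7], -0.001)
5 [0.6072 0.1263] ([92.2, 182.9, -2.6], -0.001)
```

View pics/w2c.png

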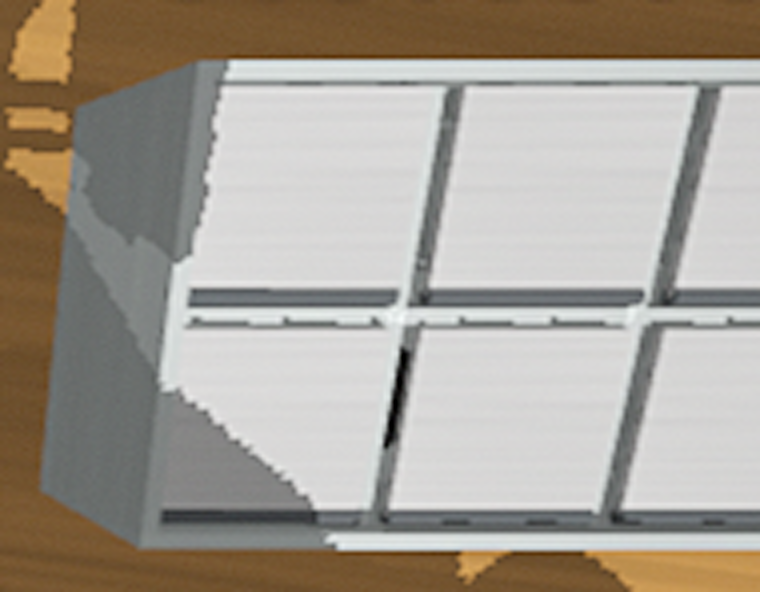

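The rim corners measured at (419.3,76.2) and (405,208.1) put the caddy centre at (0.581, 0.049). Moving over pocket 2, then feeling down to about 7 mm below the flap top.

```bash
python3 -m jog '[[-1,[5,45,0],0],[-1,[10,90,0],0],[-1,[15,135,0],0],[-1,[20,185,0],0],[-1,[20,185,0],0],[-1,[20,185,0],0],[-1,[20,185,15],0],[-1,[20,185,30],0],[-1,[20,185,30],0],[-1,[20,185,30],0]]'; python3 - <<'E'
from h import *
s=status.get_state();print(s['force'],s['eef_pos'],cad(-.0355,.071,(.581,.049)))
E
```

```text
t: 4.82
eef_pos: [0.5357, 0.114, 0.2199]
ee_rot: [3.141, 0.001, 0.141]
force: [-0.3, -0.3, -3.6]
width: 0.0313
gripper_force: 40.0
[-0.32992191 -0.27441966 -3.62939649] [0.53566995 0.11399513 0.21994862] [0.53588436 0.11431332]
```

```bash
python3 -m jog '[[-1,[0,0,2],0],[-1,[0,0,4],0],[-1,[0,0,5],0],[-1,[0,0,6],0],[-1,[0,0,7],0],[-1,[0,0,7],0]]'
```

```text
t: 5.58
eef_pos: [0.5384, 0.1142, 0.2161]
ee_rot: [-3.141, -0.006, 0.141]
force: [0.7, 0.3, 10.7]
width: 0.0313
gripper_force: 40.0
```

14 N of contact force at about 2 mm means pocket 2 is taken. On to pocket 5.

```bash
python3 -m jog '[[-1,[0,0,-15],0],[-1,[0,0,-25],0],[-1,[35,0,-25],0],[-1,[71,0,-25],0],[-1,[71,0,-25],0],[-1,[71,0,-25],0],[-1,[71,0,-15],0],[-1,[71,0,-5],0],[-1,[71,0,-3],0],[-1,[71,0,-1],0],[-1,[71,0,0],0],[-1,[71,0,0],0]]'
```

```text
t: 7.08
eef_pos: [0.6066, 0.1237, 0.2139]
ee_rot: [-3.141, -0.001, 0.14]
force: [-0.2, 0.5, 2.8]
width: 0.0315
gripper_force: 40.0
```

```bash
python3 -m jog '[[-1,[0,0,1],0],[-1,[0,0,2],0],[-1,[0,0,3],0],[-1,[0,0,4],0],[-1,[0,0,4],0]]'
```

```text
t: 7.7
eef_pos: [0.6059, 0.1236, 0.2088]
ee_rot: [3.141, 0.001, 0.14]
force: [0.2, -1.1, -0.8]
width: 0.0317
gripper_force: 40.0
```

Pocket 5 gives way: the net force falls as it opens. Continuing down with the 3 mm offset to +x.

```bash
python3 -m jog '[[-1,[1,0,4],0],[-1,[2,0,8],0],[-1,[3,0,13],0],[-1,[3,0,18],0],[-1,[3,0,24],0],[-1,[3,0,30],0],[-1,[3,0,36],0],[-1,[3,0,36],0]]'
```

```text
t: 8.7
eef_pos: [0.6086, 0.1239, 0.1723]
ee_rot: [3.141, 0.001, 0.14]
force: [0.5, 1.0, -3.6]
width: 0.0312
gripper_force: 40.0
```

```bash
python3 -m jog '[[-1,[0,0,7],0],[-1,[0,0,14],0],[-1,[0,0,20],0],[-1,[0,0,26],0],[-1,[0,0,29],0],[-1,[0,0,31],0],[-1,[0,0,32],0],[-1,[0,0,32],0]]'
```

```text
t: 9.7
eef_pos: [0.6091, 0.1241, 0.1412]
ee_rot: [-3.142, -0.0, 0.14]
force: [0.9, 1.4, -3.6]
width: 0.0316
gripper_force: 40.0
```

```bash
python3 -m jog '[[-1,[0,0,1],0],[-1,[0,0,2],0],[-1,[0,0,2.5],0],[-1,[0,0,2.5],0]]'
```

```text
t: 10.2
eef_pos: [0.6109, 0.1245, 0.1408]
ee_rot: [-3.141, -0.004, 0.141]
force: [0.8, -1.4, 7.5]
width: 0.0307
gripper_force: 40.0
```

Contact at z = 0.1408 puts the underside about 10.5 mm up, which matches standing on the pad. Easing off, releasing and going up.

```bash
python3 -m jog '[[-1,[0,0,-2],0],[0.4,[0,0,-2],0],[0.4,[0,0,-2],0],[0.4,[0,0,-2],0],[0.4,[0,0,-2],0],[0.4,[0,0,-30],0],[0.4,[0,0,-80],0],[0.4,[0,0,-120],0],[0.4,[0,0,-120],0],[0.4,[0,0,-120],0]]'; python3 - <<'E'
from h import *
d=grab('wrist','w3');s=status.get_state();print(s['force'],s['eef_pos'],s['q'][5]);print(go(.451,-.346,.25,.14))
E
```

```text
t: 11.45
eef_pos: [0.6087, 0.1241, 0.2582]
ee_rot: [-3.141, 0.001, 0.14]
force: [-0.1, -0.0, -0.4]
width: 0.0615
gripper_force: 0.0
[-0.31186401  0.7152182  -0.5235407 ] [0.60848724 0.12393829 0.25758507] 1.1964116438466574
([-221.6, 443.3, 8.0], 0.0)
```

View pics/w3.png

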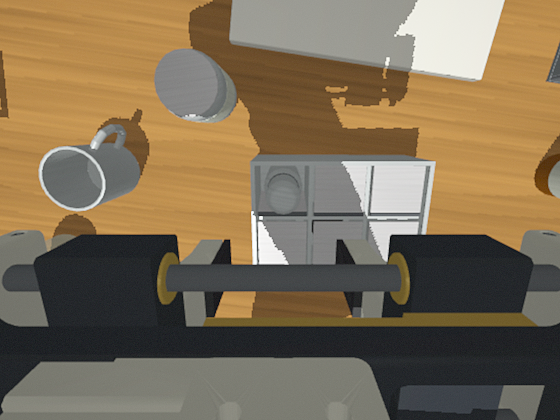

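The wrist view shows shaker A standing upright in pocket 5, cap at (283,190), with the jaws clear. Now to shaker B.

```bash
python3 -m jog '[[0.4,[-25,49,8],0],[0.4,[-50,98,8],0],[0.4,[-75,147,8],0],[0.4,[-98,196,8],0],[0.4,[-123,245,8],0],[0.4,[-148,294,8],0],[0.4,[-172,343,8],0],[1,[-197,392,8],0],[1,[-222,443,8],0],[1,[-222,443,8],0],[1,[-222,443,8],0]]' 40; python3 - <<'E'
from h import *
d=grab('wrist','w4');s=status.get_state();print(s['eef_pos'],s['ee_rot'],proj(d,(.451,-.346,.157)))
for x in(.445,.448,.451,.454):
    t=np.linspace(0,6.28,60);c=np.array([proj(d,(x+.017*np.cos(a),-.346+.017*np.sin(a),.157)) for a in t]);print(x,c.min(0),c.max(0))
cv2.imwrite('pics/w4c.png',cv2.resize(d['color'][150:240,220:350],None,fx=5,fy=5,interpolation=cv2.INTER_CUBIC)[:,:,::-1])
E
```

```text
t: 12.88
eef_pos: [0.4506, -0.3456, 0.2495]
ee_rot: [-3.14, 0.002, 0.139]
force: [1.0, -0.6, 0.7]
width: 0.0872
gripper_force: 0.0
[ 0.45096165 -0.34507653  0.24983428] [-3.14074402e+00  1.19406852e-03  1.40225569e-01] [282.87384019 205.23131576]
0.445 [264.66247659 194.12855538] [299.39501579 227.56746742]
0.448 [265.03429361 191.10296334] [299.86325778 224.72713328]
0.451 [265.40817345 188.06031571] [300.33409946 221.87128773]
0.454 [265.78413333 185.00046786] [300.80756256 218.99980334]
```

View pics/w4c.png

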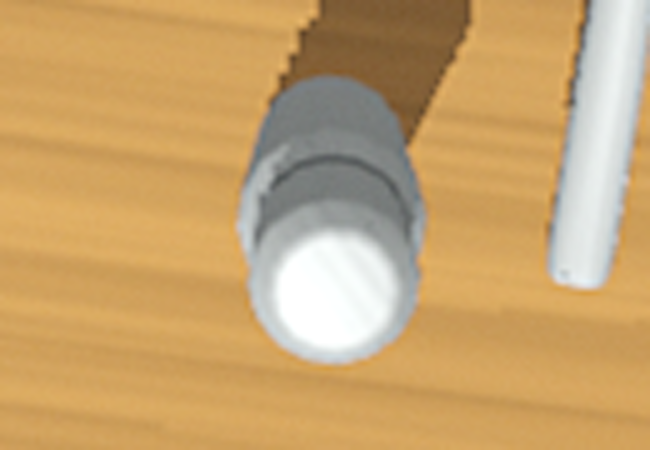

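B's cap is centred at u ≈ 286.7 with its near edge at v ≈ 222.6, giving (0.450, -0.350). Descending and gripping there.

```bash
python3 -m jog '[[1,[-1.5,4.3,40],0],[1,[-1.5,4.3,80],0],[1,[-1.5,4.3,110],0],[1,[-1.5,4.3,120],0],[1,[-1.5,4.3,120],0],[-1,[-1.5,4.3,120],0],[-1,[-1.5,4.3,120],0],[-1,[-1.5,4.3,120],0],[-1,[-1.5,4.3,120],0],[-1,[-1.5,4.3,120],0],[-1,[-1.5,4.3,120],0],[-1,[-1.5,4.3,120],0],[-1,[-1.5,4.3,120],0],[-1,[-1.5,4.3,110],0],[-1,[-1.5,4.3,80],0],[-1,[-1.5,4.3,40],0],[-1,[-1.5,4.3,0],0],[-1,[-1.5,4.3,0],0]]' 40; python3 - <<'E'
from h import *
s=status.get_state();print(s['force'],s['eef_pos'])
for n,x,y in((0,-35.5,-71),(1,-35.5,0),(3,35.5,-71),(4,35.5,0)):
    p=cad(x/1000,y/1000,(.581,.0490));print(n,p.round(4),go(*p,.25,.141))
E
```

```text
t: 15.18
eef_pos: [0.4518, -0.351, 0.2547]
ee_rot: [3.138, -0.005, 0.14]
force: [0.0, 0.0, -3.3]
width: 0.031
gripper_force: 40.0
[ 0.01014756  0.04651592 -3.28257736] [ 0.45179981 -0.35102541  0.25473251]
0 [ 0.5558 -0.0263] ([148.4, -307.0, 4.4], -0.001)
1 [0.5459 0.044 ] ([148.4, -378.0, 4.1], -0.001)
3 [ 0.6261 -0.0163] ([219.4, -307.0, 4.8], -0.001)
4 [0.6161 0.054 ] ([219.4, -378.0, 4.5], -0.001)
```

```bash
python3 -m jog '[[-1,[25,-51,0],0],[-1,[50,-102,0],0],[-1,[75,-153,0],0],[-1,[100,-204,0],0],[-1,[125,-255,0],0],[-1,[150,-305.5,0],0],[-1,[150,-305.5,0],0],[-1,[150,-305.5,0],0],[-1,[150,-305.5,15],0],[-1,[150,-305.5,26],0],[-1,[150,-305.5,30],0],[-1,[150,-305.5,32],0],[-1,[150,-305.5,34],0],[-1,[150,-305.5,35.5],0],[-1,[150,-305.5,37],0],[-1,[150,-305.5,37],0]]'
```

```text
t: 17.18
eef_pos: [0.5585, -0.0265, 0.2163]
ee_rot: [3.141, -0.006, 0.141]
force: [1.5, 0.4, 8.3]
width: 0.0312
gripper_force: 40.0
```

Pocket 0 is blocked, with the same signature as pocket 2. On to pocket 3.

```bash
python3 -m jog '[[-1,[0,0,-15],0],[-1,[0,0,-25],0],[-1,[35,0,-25],0],[-1,[71,0,-25],0],[-1,[71,0,-25],0],[-1,[71,0,-25],0],[-1,[71,0,-15],0],[-1,[71,0,-5],0],[-1,[71,0,-3],0],[-1,[71,0,-1],0],[-1,[71,0,0],0],[-1,[71,0,0],0]]'
```

```text
t: 18.68
eef_pos: [0.6284, -0.0166, 0.2163]
ee_rot: [3.141, -0.005, 0.141]
force: [2.0, 0.4, 8.6]
width: 0.0312
gripper_force: 40.0
```

Pocket 3 is blocked too. On to pocket 4.

```bash
python3 -m jog '[[-1,[0,0,-15],0],[-1,[0,0,-25],0],[-1,[0,-35,-25],0],[-1,[0,-71,-25],0],[-1,[0,-71,-25],0],[-1,[0,-71,-25],0],[-1,[0,-71,-15],0],[-1,[0,-71,-5],0],[-1,[0,-71,-3],0],[-1,[0,-71,-1],0],[-1,[0,-71,0],0],[-1,[0,-71,0],0]]'
```

```text
t: 20.18
eef_pos: [0.6186, 0.0535, 0.2163]
ee_rot: [3.141, -0.005, 0.141]
force: [1.1, -0.3, 8.8]
width: 0.0309
gripper_force: 40.0
```

Pocket 4 is blocked, so pocket 1 must be the free one.

```bash
python3 -m jog '[[-1,[0,0,-15],0],[-1,[0,0,-25],0],[-1,[-35,0,-25],0],[-1,[-71,0,-25],0],[-1,[-71,0,-25],0],[-1,[-71,0,-25],0],[-1,[-71,0,-15],0],[-1,[-71,0,-5],0],[-1,[-71,0,-3],0],[-1,[-71,0,-1],0],[-1,[-71,0,1],0],[-1,[-71,0,3],0],[-1,[-71,0,4],0],[-1,[-71,0,4],0]]'
```

```text
t: 21.92
eef_pos: [0.5461, 0.0437, 0.2096]
ee_rot: [3.142, 0.0, 0.14]
force: [0.8, 0.2, 1.0]
width: 0.0316
gripper_force: 40.0
```

```bash
python3 -m jog '[[-1,[1,0,4],0],[-1,[2,0,8],0],[-1,[3,0,13],0],[-1,[3,0,18],0],[-1,[3,0,24],0],[-1,[3,0,30],0],[-1,[3,0,36],0],[-1,[3,0,36],0]]'
```

```text
t: 22.92
eef_pos: [0.5487, 0.044, 0.1729]
ee_rot: [3.141, 0.001, 0.14]
force: [0.6, 1.1, -3.4]
width: 0.0316
gripper_force: 40.0
```

```bash
python3 -m jog '[[-1,[0,0,7],0],[-1,[0,0,14],0],[-1,[0,0,20],0],[-1,[0,0,26],0],[-1,[0,0,29],0],[-1,[0,0,31],0],[-1,[0,0,33],0],[-1,[0,0,34],0],[-1,[0,0,34.5],0],[-1,[0,0,34.5],0]]'
```

```text
t: 24.18
eef_pos: [0.5509, 0.0444, 0.141]
ee_rot: [-3.142, -0.004, 0.141]
force: [1.2, 0.5, 6.3]
width: 0.0312
gripper_force: 40.0
```

Seated on the pad. Releasing with a limited opening, then withdrawing up and back.

```bash
python3 -m jog '[[-1,[0,0,-2],0],[0.25,[0,0,-2],0],[0.25,[0,0,-2],0],[0.25,[0,0,-2],0],[0.25,[0,0,-2],0],[0.25,[0,0,-30],0],[0.25,[0,0,-80],0],[0.25,[0,0,-120],0],[0.25,[-40,40,-120],0],[0.25,[-80,80,-120],0],[0.25,[-80,80,-120],0],[0.25,[-80,80,-120],0]]'; python3 - <<'E'
from h import *
a=grab('scene','s5');d=grab('wrist','w5')
im=np.hstack([cv2.resize(a['color'][150:280,190:380],(440,300)),cv2.resize(d['color'],(360,300))])
cv2.imwrite('pics/f.png',im[:,:,::-1])
E
```

```text
t: 25.68
eef_pos: [0.4814, -0.0464, 0.2595]
ee_rot: [-3.141, -0.001, 0.14]
force: [0.5, 0.1, 0.1]
width: 0.0548
gripper_force: 0.0
```

View pics/f.png

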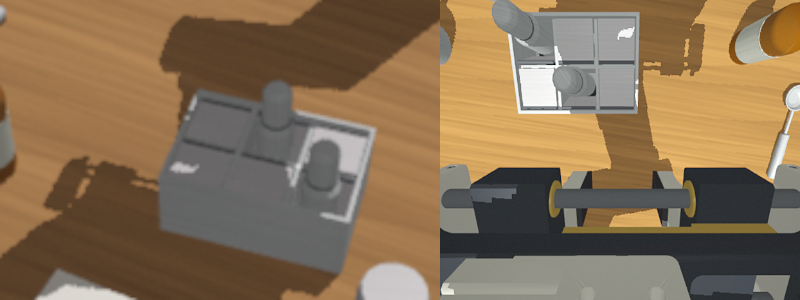

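Both shakers stand upright in pockets 5 and 1, at (323,175) and (278,115) in the crop. The arm is clear and the bystanders in view have not moved.

```bash
python3 -c "
from station import order;print(order.job_done())"
```

```text
the job is handed in; nothing more can be done
None
```

Both shakers stand upright on the floors of the two free pockets (shaker A in pocket 5, shaker B in pocket 1), released with the arm clear, and the job was handed in at about 26 s.

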